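# Unclip the stopper dish and hold it out turned a quarter

## Task

Pull the white dish with the loose cork ball straight up by its steel handle, out of the sprung catch on its rail, and carry it over to the round cork mat. Turn it a quarter turn, either way, so that its handle lies square across the direction of the rail, and finish still holding it there, level and still, with about 10 cm of air between its underside and the middle of the mat, ready for me to take the ball. Keep the dish level and the ball in its middle all the way without touching the ball, never set the dish down on the mat or worktop, and leave the tumbler, mug and timer where they stand.

Things in the scene. Friction and masses are not known exactly. Their poses are not given: they have to be found in the camera images.
- dish: White round dished plate, 142 mm across, rim 28 mm above the origin, 250 g, with a steel bow handle above and a steel saddle below. Origin: on the plate's axis, at the roof of the saddle's channel; z up. The handle runs along the dish's y. The saddle (50 mm along y, 44 mm along x) reaches 36 mm below the origin and at first straddles the rail's bar, dish y along the rail's y.
- dish_handle (a point): Centre of the handle bar, 110 mm above the dish's origin, 206 mm above the worktop at the start: straight, flat-sided, 12 mm wide and 12 mm high, 142 mm long along the dish's y, on two uprights at y = +-68 mm. Grip it here from above, fingers closing along the dish's x; 52 mm of air between its underside and the ball.
- dish_middle (a point): Middle (lowest point) of the dish's floor, where the ball rests, 12 mm above the dish's origin; the floor is a shallow cone that rises 8 degrees outwards.
- dish_foot (a point): Lowest point of the dish: middle of the lower edge of its saddle, 36 mm under the origin, 146 mm under the handle's centre.
- stopper_center (a point): Centre of the loose cork ball (a carafe's stopper, 40 mm in diameter, 20 g) that lies in the middle of the dish and rolls freely; at rest 20 mm above dish_middle.
- rail: Fixed steel rail, foot plate 100 x 210 x 10 mm, flat bar along its y, 16 x 190 mm, 60 to 96 mm above the worktop. Origin: centre of the foot's underside. Two sprung noses at mid-bar hook over ridges in the saddle: pulled straight up, they give within the first 10 mm at about 6 N besides the dish's weight; the saddle is clear of the bar after 37 mm of lift.
- mat: Fixed round cork mat, 160 mm across, 6 mm thick, flat on the worktop. Origin: centre of its underside.
- tumbler: Glass tumbler, 81 mm across, 93 mm high, loose bystander; origin at the centre of its underside.
- mug: Grey mug, 84 mm across, 123 mm with its handle, 91 mm high, loose bystander; origin at the centre of its underside.
- timer: Round wind-up kitchen timer, 65 mm across, 48 mm high, loose bystander; origin at the centre of its underside.
Things that resemble listed ones, but are neither listed nor needed, are in the scene too. Several things have the shape of the mat; the one meant has the colours described above.

How it is judged (in metres and radians):
On the way, in this order (a step that is already met when the one before it is completed fails the run):
1. the dish is lifted clear of the rail, level, the ball in its middle (z of dish_foot in the frame of rail above 0.097 m and angle between dish's own z axis and vertical below 0.15 rad and distance between stopper_center and dish_middle below 0.035 m), for 0.1 s.
2. the dish is turned square to the rail in the air, the ball in its middle (angle between the y axis of dish and the x axis of rail, either way round below 0.14 rad and height (world z) of dish_foot above 0.05 m and angle between dish's own z axis and vertical below 0.15 rad and distance between stopper_center and dish_middle below 0.035 m), for 0.2 s.
At the end, for the whole second after the job is handed in: Dish still held, at rest, within 4 cm of the mat's middle, its lowest point 5 to 17 cm above the worktop, touching neither rail nor mat; handle within 8 deg of square to the rail; tilt under 4.5 deg; ball at rest within 15 mm of the dish's middle; tumbler, mug, timer moved under 3 cm (horizontal distance between dish and mat below 0.04 m and height (world z) of dish_foot between 0.05 and 0.17 m and angle between the y axis of dish and the x axis of rail, either way round below 0.14 rad and angle between dish's own z axis and vertical below 0.08 rad and horizontal distance between stopper_center and dish_middle below 0.015 m and distance between stopper_center and dish_middle below 0.028 m and contact force between the fingers and dish above 1 N and contact force between dish and rail below 0.1 N and contact force between dish and mat below 0.1 N and linear speed of dish below 0.02 m/s and linear speed of stopper below 0.03 m/s and distance of each of tumbler, mug, timer from where it was at the start of the episode below 0.03 m); the arm keeps its last pose, push and grip.
It fails at once if the dish is tilted more than 14 degrees (angle between dish's own z axis and vertical above 0.25 rad).
It fails at once if the ball rolls to the rim of the dish or out of it (distance between stopper_center and dish_middle above 0.05 m).
It fails at once if the gripper touches the ball (contact force between stopper and the arm above 0.3 N or contact force between stopper and the fingers above 0.3 N).
It fails at once if the dish is set down on the worktop or the mat (its lowest point less than 3 cm above the worktop) (height (world z) of dish_foot below 0.03 m).
It fails at once if the tumbler, the mug or the timer is knocked away (distance of any of tumbler, mug, timer from where it was at the start of the episode above 0.03 m).
It also fails if it takes over 54 s, if anything falls off the work surface, if the arm or the gripper's body presses on something with over 40 N, if the wrist force passes 120 N, or if a joint passes its speed limit or range.

## Robot

A 6-joint arm with a two-finger parallel gripper is mounted at the origin on a cart in front of the work surface, level with it; the furniture and walls round the work are solid. World frame = base frame: x ahead of the robot, y to its left, z up, the work surface at z = 0. Lengths are in mm, angles in degrees, forces in N, time in s.
With the tool pointing down it reaches from about 300 to 1000 mm from the base axis. Payload 5.1 kg.
Tool frame: the origin (TCP) lies on the centre line of the jaws, within the pads' length; the fingertips stand 25 mm ahead of it and the grasp point (between the pads) lies 6 mm ahead of it (env.nose_length is the distance from the TCP to the fingertips, in mm); z points along the fingers, y is the line along which they close (so a half turn about z gives the same grasp; the last joint's range is limited). The gripper opens to 95 mm and grips with 3 to 60 N. Pads are 20 mm wide; open, the fingers measure 119 mm over their backs; the gripper's body (75 mm by 180 mm) begins 59 mm behind the grasp point.
Start: joints at [-77.04, 7.093, 94.555, -0, 78.352, -4.733], TCP at [197.513, -619.252, 239.656] pointing down, gripper open.
Joint ranges: [-149.61, 149.61], [-58.7, 133.49], [1.44, 155.28], [-77.14, 257.14], [18.33, 153.61], [-166.67, 166.67]. Speed limits (degrees/s): [147.25, 147.25, 180, 180, 180, 180].

## Interface

Orientations are given as [roll, pitch, yaw] about the fixed x, y, z axes, in that order (R = Rz(yaw) Ry(pitch) Rx(roll)).
In Python, from rig import env gives the robot as it stands.
- The arm moves only by the shell command python3 -m jog 'ROWS' [OPENING]. ROWS is JSON, a list of rows, each a list of 6 numbers: the shift along the tool's x, y, z in cm, then the turn, a rotation vector about the tool's x, y, z in degrees. A call has 1 to 20 rows; each row shifts and turns the commanded pose from where the row before left it, along the tool's axes as they then stand; what a row does not reach is not made up. A row lasts 1/10 s, in which the tool goes at most 50 mm and 8.59 degrees, less where a joint would pass 70% of its speed; a pose out of reach is approached as far as the arm can. A call is refused whole if a number of a shift passes 5 or a number of a turn 8.59, either way. A call with a gripper value outside its range is refused whole. OPENING is the closure, from 0 (fully open) to 1 (shut), set as the call begins (- or left out, the last holds). The fingers move at their own pace and stop on an object; the grip force is fixed at half the most. Time passes only in rows, so rows that do not move let the fingers close. It gives the time, the measured TCP pose, the force, the opening and the grip force at its end, in the units of the state.
- env.sense(): the state, without advancing time (a new reading comes with each control period).
- env.get_image(name): name is "scene" or "top" or "wrist"; returns the picture (480x640x3 uint8, blue, green, red); there is no depth.
- env.camera_params(name): a dict with "fov_y" (degrees; the focal length in pixels is half the picture's height over the tangent of half this angle, whatever the lens; pixels are square), "cx", "cy" (the principal point, pixels), "dist_coeffs" ([k1, k2, p1, p2, k3] as OpenCV has them; the pictures are not rectified), "R" (3x3) and "t" (3): a world point X has camera coordinates R X + t; the wrist camera has in their place "mount" (4x4, takes a point from camera to tool coordinates, whose origin is the TCP and whose axes are the flange's). Camera axes: x right, y down, z forward; pixel columns grow to the right and rows downward; lengths in mm; the calibration is good to about 2 mm. A picture is of the moment at which its call begins: read the wrist's pose just before it. camera_params takes no time and is no camera call.
- env.finish_job(): hands the job in; it is judged then, once.
The state is a dict: "clock": time; "qpos": joint angles; "qvel": joint speeds; "effort": joint torques, N m; "ee_pos": TCP position; "tcp_rot": TCP orientation; "force": force on the tool from outside, world axes, zero at the start; "moment": the same for the moment, N m; "gripper_width": finger opening in mm; "finger_force": force on a finger pad.
Only numpy, scipy, OpenCV 4.12 (cv2) and the standard library are available. Lean on these libraries where they do the work, as an engineer would, in place of code of your own. Each camera call takes 0.05 s, during which the arm holds its last target. There are 200 camera calls.

## Working session

There is one attempt and no reset: what is moved stays moved. The work goes in short steps, Python scripts to look and compute and a shell command to move; the robot and the scene stay as the last step left them, time stands still between calls to the robot, and variables do not carry over. Pictures are saved under pics/ and viewed, at most 10 in all, crops included, and the job is handed in when it is done.

```bash
mkdir -p pics; python3 - <<'E'
from rig import env
import cv2
print(env.sense())
for n in("scene","top"):
    cv2.imwrite(f"pics/{n}0.png",env.get_image(n)); print(n,env.camera_params(n))
print(env.camera_params("wrist"))
E
```

```text
{'clock': 0.0, 'qpos': array([-7.70419193e+01,  7.13348435e+00,  9.46323060e+01, -1.20449478e-03,
        7.83517253e+01, -4.73175179e+00]), 'qvel': array([-0.04979585, -0.06173687, -0.08493222,  0.04011654,  0.02812599,
       -0.05466716]), 'effort': array([ 3.75658135e-05, -4.17601669e+01, -3.59931779e+01,  7.73704355e-02,
        4.92231210e-02, -1.67862331e-04]), 'ee_pos': array([ 197.35753012, -618.70480796,  238.40544954]), 'tcp_rot': array([-1.79882788e+02, -8.51878751e-03,  1.76900681e+01]), 'force': array([ 0.30473569, -0.68581272, -0.41893815]), 'moment': array([0.01417228, 0.04048186, 0.00758842]), 'finger_force': 0.0, 'gripper_width': 95.08845990967691}
scene {'fov_y': 50.72931797668977, 'cx': 323.81783774769485, 'cy': 237.0291371398961, 'dist_coeffs': array([-0.03743859,  0.        ,  0.        ,  0.        ,  0.        ]), 'R': array([[-0.55899241, -0.82905312,  0.01408595],
       [-0.65572802,  0.43160226, -0.61946772],
       [ 0.50749212, -0.3555143 , -0.78489575]]), 't': array([376.33168533, 427.24329771, 951.82450139])}
top {'fov_y': 57.85779908938345, 'cx': 319.
[... 154 characters left out ...]
, -0.99964243, -0.00604554],
       [-0.99609979, -0.02544412, -0.08448552],
       [ 0.08430148,  0.00822259, -0.99640637]]), 't': array([  56.11309571,  578.46943002, 1115.57372879])}
{'fov_y': 65.43261223232791, 'cx': 313.9097174227021, 'cy': 235.10499969609128, 'dist_coeffs': array([0.01093801, 0.        , 0.        , 0.        , 0.        ]), 'mount': array([[-1.65088058e-04, -9.55698367e-01, -2.94347759e-01,
         8.30742164e+01],
       [ 9.99999642e-01,  8.65634638e-05, -8.41917604e-04,
         1.00941844e+00],
       [ 8.30099041e-04, -2.94347793e-01,  9.55698011e-01,
        -1.44360853e+02],
       [ 0.00000000e+00,  0.00000000e+00,  0.00000000e+00,
         1.00000000e+00]])}
```

View pics/scene0.png

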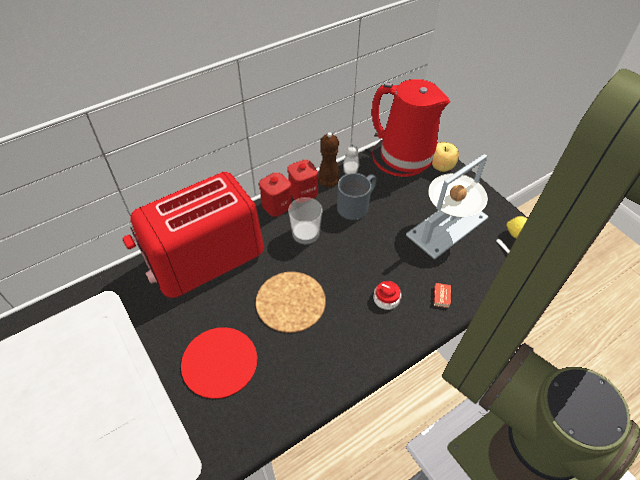

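View pics/top0.png

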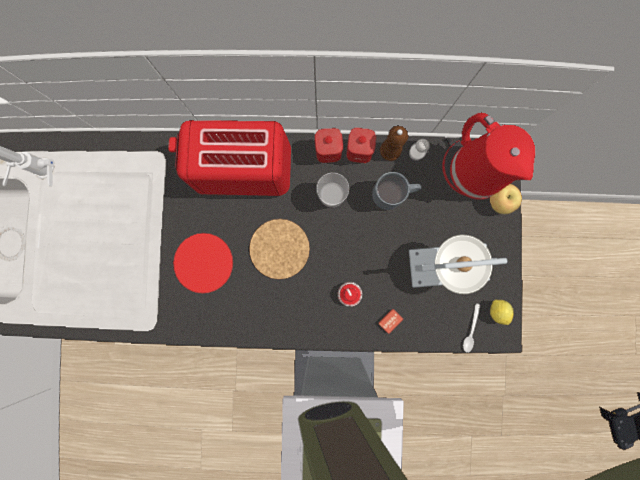

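The scene picture shows the dish with its ball on the rail at about (458,195) and its bow handle from (442,215) to (487,160). In the top picture the handle runs from about (415,268) to (507,261). There are two mat-shaped discs in the top picture: cork at (280,249) and plain red at (203,263). The cork one fits "round cork mat". The tumbler is at (333,190), the mug at (392,190) and the timer at (349,294).

```bash
cat > h.py <<'E'
import numpy as np,cv2
from rig import env
from scipy.spatial.transform import Rotation as Ro
def K(p):
    f=240/np.tan(np.radians(p["fov_y"]/2)); return np.array([[f,0,p["cx"]],[0,f,p["cy"]],[0,0,1.]])
def ray(p,uv):
    n=cv2.undistortPoints(np.array([[uv]],float),K(p),p["dist_coeffs"])[0,0]
    R=np.array(p["R"]);return -R.T@p["t"],R.T@np.array([n[0],n[1],1])
def onz(p,uv,z):
    o,d=ray(p,uv);return o+d*(z-o[2])/d[2]
def wristp(s):
    p=dict(env.camera_params("wrist"));T=np.eye(4);T[:3,:3]=Ro.from_euler("xyz",s["tcp_rot"],degrees=True).as_matrix();T[:3,3]=s["ee_pos"]
    M=np.linalg.inv(T@p["mount"]);p["R"]=M[:3,:3];p["t"]=M[:3,3];return p
E
python3 - <<'E'
from h import *
im=cv2.imread("pics/top0.png");p=env.camera_params("top")
hsv=cv2.cvtColor(im,cv2.COLOR_BGR2HSV)
m=cv2.inRange(hsv,(8,50,100),(25,200,255));m[:, :240]=0;m[:,320:]=0;m[:215]=0;m[290:]=0
c=max(cv2.findContours(m,0,2)[0],key=cv2.contourArea);e=cv2.fitEllipse(c);print("mat",e,onz(p,e[0],6))
for n,uv in dict(tumbler=(333,190),mug=(390,190)).items(): print(n,onz(p,uv,92))
print("timer",onz(p,(349,294),48))
for uv in((415,268),(507,261)): print("handle",onz(p,uv,212))
q=env.camera_params("scene");a=cv2.imread("pics/scene0.png")
o=np.hstack([cv2.resize(im[225:305,400:520],None,fx=3.3,fy=3.3,interpolation=2),cv2.resize(a[140:260,400:500],(330,264),interpolation=2),])
o2=cv2.resize(im[210:310,165:325],(480,300))
o2=cv2.copyMakeBorder(o2,0,0,0,o.shape[1]-480,0)
cv2.imwrite("pics/crop1.png",np.vstack([o,o2]));print(o.shape)
E
```

```text
mat ((279.0863952636719, 248.4701690673828), (59.439231872558594, 60.11781692504883), 27.58646583557129) [543.35846424 177.64690156   6.        ]
tumbler [688.1446648  39.4224824  92.       ]
mug [ 691.99064784 -103.07449666   92.        ]
timer [429.54035958  -8.54428635  48.        ]
handle [ 496.93969432 -141.58126914  212.        ]
handle [ 516.81867749 -348.37358338  212.        ]
(264, 726, 3)
```

View pics/crop1.png

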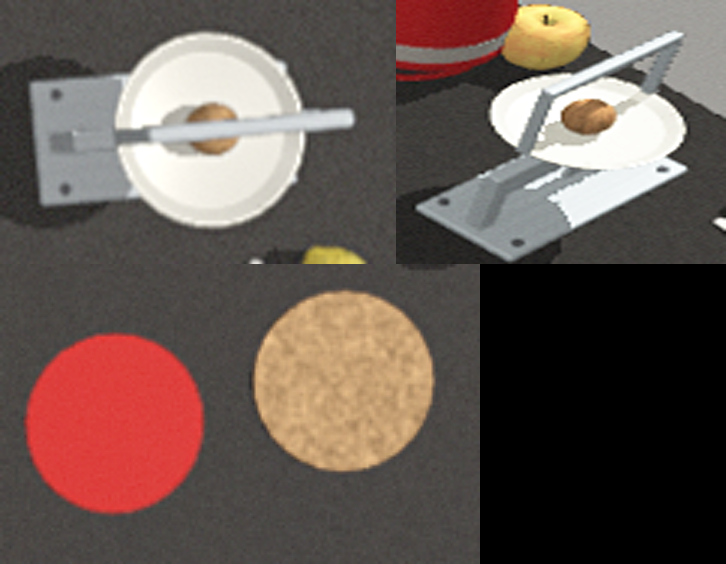

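The crop confirms the cork mat, with the red disc as the decoy. The handle bar runs from (150,134) to (355,118) in the top half of the crop, and from (547,95) to (680,37) in the scene half.

```bash
python3 - <<'E'
from h import *
p=env.camera_params("top");q=env.camera_params("scene")
A=[onz(p,uv,212) for uv in((445.5,265.8),(507.6,260.8))]
B=[onz(q,uv,212) for uv in((446.0,183.2),(486.,156.8))]
for X in(A,B):
    d=X[1]-X[0];print(X,(X[0]+X[1])/2,np.linalg.norm(d),"dir",np.degrees(np.arctan2(d[1],d[0])))
im=cv2.imread("pics/top0.png")
m=(im.min(2)>150).astype(np.uint8)*255;m[:,:430]=0;m[:225]=0;m[305:]=0;m[:,498:]=0
k=cv2.morphologyEx(m,cv2.MORPH_OPEN,np.ones((9,9)))
c=max(cv2.findContours(k,0,2)[0],key=cv2.contourArea);e=cv2.fitEllipse(cv2.convexHull(c));print("rim",e,onz(p,e[0],96+28))
E
```

```text
[array([ 503.26688062, -209.17064132,  212.        ]), array([ 517.29128886, -349.75851887,  212.        ])] [ 510.27908474 -279.46458009  212.        ] 141.28565157176445 dir -84.30327964692587
[array([ 498.43050858, -202.64598861,  212.        ]), array([ 510.87764634, -339.43739793,  212.        ])] [ 504.65407746 -271.04169327  212.        ] 137.3565466338126 dir -84.80077088947873
rim ((462.709228515625, 263.9533386230469), (58.92243576049805, 59.06867599487305), 175.3080596923828) [ 510.70935126 -276.3592397   124.        ]
```

```bash
python3 -m jog '[[0,0,-0.7,0,0,-7.8],[0,0,-0.7,0,0,-7.8],[0,0,-0.7,0,0,-7.8],[0,0,-0.7,0,0,-7.8],[0,0,-0.7,0,0,-7.8],[0,0,-0.7,0,0,-7.8],[0,0,-0.7,0,0,-7.8],[0,0,-0.7,0,0,-7.8],[0,0,-0.7,0,0,-7.8],[0,0,0,0,0,-7.6]]' 0 && python3 -m jog '[[3.1,3.44,0,0,0,0],[3.1,3.44,0,0,0,0],[3.1,3.44,0,0,0,0],[3.1,3.44,0,0,0,0],[3.1,3.44,0,0,0,0],[3.1,3.44,0,0,0,0],[3.1,3.44,0,0,0,0],[3.1,3.44,0,0,0,0],[3.1,3.44,0,0,0,0],[3.1,3.44,0,0,0,0],[0,0,0,0,0,0],[0,0,0,0,0,0],[0,0,0,0,0,0]]'
python3 - <<'E'
from h import *
s=env.sense();print(s["ee_pos"],s["tcp_rot"],s["qpos"])
im=env.get_image("wrist");cv2.imwrite("pics/w1.png",im)
E
```

```text
clock: 1.1
ee_pos: [197.6, -619.5, 303.4]
tcp_rot: [180.0, 0.1, 95.8]
force: [0.2, 0.5, 1.2]
gripper_width: 95.1
finger_force: 0.0
clock: 2.4
ee_pos: [509.6, -278.4, 302.2]
tcp_rot: [-179.9, -0.0, 95.4]
force: [0.1, 0.6, 1.3]
gripper_width: 95.1
finger_force: 0.0
[ 509.60387798 -278.40064357  302.22102802] [-1.79949649e+02 -7.37869254e-03  9.54433122e+01] [-3.39321571e+01 -3.42539541e+00  9.93450154e+01 -2.63773085e-02
  8.41239830e+01 -3.93727621e+01]
```

View pics/w1.png

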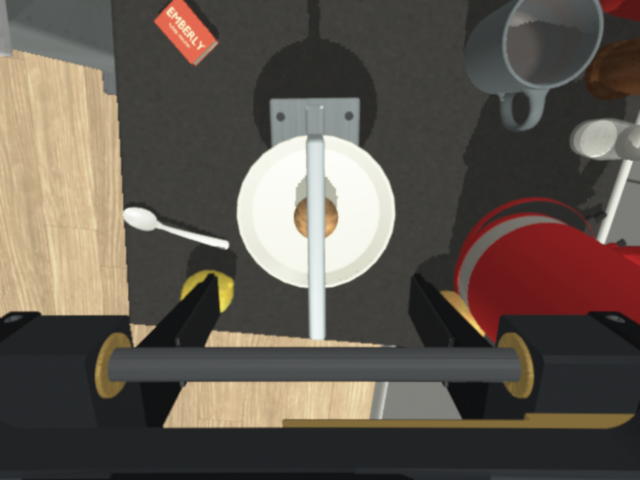

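The wrist picture shows the handle upright in the middle, with its top face from about (315,136) to (317,339). The dish rim is centred at about (316,211) and the fingers straddle the bar.

```bash
python3 - <<'E'
from h import *
im=cv2.imread("pics/w1.png");p=wristp(env.sense())
for r in(160,230,300,330):
    row=im[r,295:340].astype(int); print(r,row.mean(1).astype(int).tolist())
P=[onz(p,uv,212) for uv in((315.5,136),(317.5,339))];d=P[1]-P[0]
print(P,(P[0]+P[1])/2,np.linalg.norm(d),np.degrees(np.arctan2(d[1],d[0])))
print("rim",onz(p,(316,211),124))
E
```

```text
160 [251, 251, 251, 251, 251, 251, 251, 251, 251, 250, 235, 194, 178, 189, 202, 213, 219, 222, 224, 226, 226, 225, 224, 223, 222, 218, 212, 203, 195, 215, 242, 250, 251, 251, 251, 251, 251, 251, 251, 251, 251, 251, 251, 251, 251]
230 [244, 234, 202, 159, 137, 138, 148, 159, 165, 166, 161, 151, 152, 172, 197, 214, 222, 226, 228, 231, 232, 232, 231, 231, 229, 227, 219, 205, 191, 173, 169, 171, 169, 164, 159, 157, 157, 159, 175, 210, 237, 244, 245, 245, 245]
300 [64, 63, 64, 63, 64, 64, 64, 63, 62, 62, 63, 64, 76, 115, 162, 198, 220, 231, 236, 238, 240, 239, 238, 236, 236, 236, 230, 219, 197, 165, 117, 76, 64, 62, 62, 62, 62, 61, 59, 61, 61, 61, 62, 62, 62]
330 [62, 63, 64, 63, 63, 63, 63, 63, 63, 63, 63, 63, 67, 90, 137, 179, 210, 228, 236, 240, 242, 242, 240, 239, 238, 237, 234, 224, 203, 169, 123, 81, 65, 63, 62, 62, 62, 63, 63, 63, 63, 62, 62, 61, 60]
[array([ 503.19072623, -205.66573255,  212.        ]), array([ 518.03913113, -345.8214147 ,  212.        ])] [ 510.61492868 -275.74357362  212.        ] 140.94002400922184 -83.95251543717505
rim [ 510.29727333 -272.87763613  124.        ]
```

```bash
python3 -m jog '[[0.28,0.1,1.5,0,0,-0.5],[0,0,1.5,0,0,0],[0,0,1.5,0,0,0],[0,0,1.5,0,0,0],[0,0,1,0,0,0],[0,0,1,0,0,0],[0,0,0.5,0,0,0],[0,0,0.5,0,0,0],[0,0,0,0,0,0],[0,0,0,0,0,0],[0,0,0,0,0,0]]' 0 && python3 -m jog '[[0,0,0,0,0,0],[0,0,0,0,0,0],[0,0,0,0,0,0],[0,0,0,0,0,0],[0,0,0,0,0,0],[0,0,0,0,0,0],[0,0,0,0,0,0],[0,0,0,0,0,0],[0,0,0,0,0,0],[0,0,0,0,0,0]]' 1
python3 - <<'E'
from h import *
s=env.sense();print(s["ee_pos"],s["tcp_rot"],s["force"],s["gripper_width"],s["finger_force"])
cv2.imwrite("pics/w2.png",env.get_image("wrist"))
E
```

```text
clock: 3.55
ee_pos: [511.3, -275.0, 213.4]
tcp_rot: [179.9, 0.0, 96.0]
force: [0.6, -0.4, -0.2]
gripper_width: 95.4
finger_force: 0.0
clock: 4.55
ee_pos: [511.0, -274.9, 212.6]
tcp_rot: [-180.0, -0.0, 96.0]
force: [0.3, -0.1, 0.7]
gripper_width: 20.6
finger_force: 0.0
[ 510.9783566  -274.87713055  212.63974387] [-1.79998039e+02 -2.46589301e-03  9.59912391e+01] [ 0.29775861 -0.09015625  0.66617027] 20.590810078374524 0.0
```

View pics/w2.png

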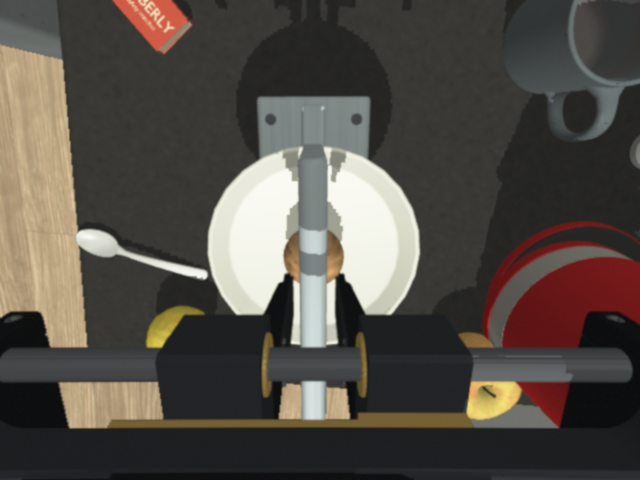

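The fingers straddle the bar at (313,300) and are still closing at 20.6 mm. I'll keep closing.

```bash
python3 -m jog '[[0,0,0,0,0,0],[0,0,0,0,0,0],[0,0,0,0,0,0],[0,0,0,0,0,0],[0,0,0,0,0,0],[0,0,0,0,0,0]]' 1
```

```text
clock: 5.2
ee_pos: [510.9, -274.9, 212.6]
tcp_rot: [-180.0, -0.0, 96.0]
force: [-1.5, -0.1, 1.2]
gripper_width: 11.2
finger_force: 30.0
```

```bash
python3 -m jog '[[0,0,-0.1,0,0,0],[0,0,-0.1,0,0,0],[0,0,-0.1,0,0,0],[0,0,-0.1,0,0,0],[0,0,-0.1,0,0,0],[0,0,-0.1,0,0,0],[0,0,-0.1,0,0,0],[0,0,-0.1,0,0,0],[0,0,-0.1,0,0,0],[0,0,-0.1,0,0,0],[0,0,-0.1,0,0,0],[0,0,-0.1,0,0,0],[0,0,-0.1,0,0,0],[0,0,-0.1,0,0,0],[0,0,-0.1,0,0,0],[0,0,-0.1,0,0,0]]' && python3 -m jog '[[0,0,-0.2,0,0,0],[0,0,-0.2,0,0,0],[0,0,-0.2,0,0,0],[0,0,-0.2,0,0,0],[0,0,-0.3,0,0,0],[0,0,-0.3,0,0,0],[0,0,-0.3,0,0,0],[0,0,-0.3,0,0,0],[0,0,-0.3,0,0,0],[0,0,-0.3,0,0,0],[0,0,-0.3,0,0,0],[0,0,-0.3,0,0,0],[0,0,-0.3,0,0,0],[0,0,-0.2,0,0,0],[0,0,-0.2,0,0,0],[0,0,-0.2,0,0,0],[0,0,-0.2,0,0,0],[0,0,0,0,0,0],[0,0,0,0,0,0]]'
python3 - <<'E'
from h import *
a=env.get_image("scene")[60:300,300:620];w=env.get_image("wrist")
cv2.imwrite("pics/c3.png",np.hstack([cv2.resize(a,(400,300)),cv2.resize(w,(400,300))]))
E
```

```text
clock: 6.8
ee_pos: [510.8, -274.7, 228.2]
tcp_rot: [-180.0, -0.0, 96.0]
force: [-0.8, 0.5, -2.4]
gripper_width: 11.9
finger_force: 30.0
clock: 8.7
ee_pos: [511.0, -274.9, 271.7]
tcp_rot: [180.0, -0.0, 96.0]
force: [-0.8, 0.2, -3.5]
gripper_width: 11.6
finger_force: 30.0
```

View pics/c3.png

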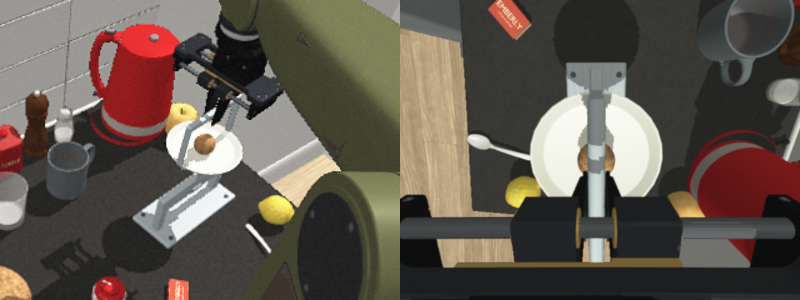

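The dish is clear of the rail and level, with the ball in its middle. Next is a gentle carry to the mat: +44.7 cm along tool x and +8.0 cm along tool y, ramped at about 0.1 m/s².

```bash
python3 -m jog '[[0.1,0.02,0,0,0,0],[0.2,0.04,0,0,0,0],[0.3,0.05,0,0,0,0],[0.4,0.07,0,0,0,0],[0.5,0.09,0,0,0,0],[0.6,0.11,0,0,0,0],[0.7,0.12,0,0,0,0],[0.8,0.14,0,0,0,0],[0.9,0.16,0,0,0,0],[1.0,0.18,0,0,0,0],[1.1,0.2,0,0,0,0],[1.2,0.21,0,0,0,0],[1.3,0.23,0,0,0,0],[1.4,0.25,0,0,0,0],[1.5,0.27,0,0,0,0]]' && python3 -m jog '[[1.5,0.27,0,0,0,0],[1.5,0.27,0,0,0,0],[1.5,0.27,0,0,0,0],[1.5,0.27,0,0,0,0],[1.5,0.27,0,0,0,0],[1.5,0.27,0,0,0,0],[1.5,0.27,0,0,0,0],[1.5,0.27,0,0,0,0],[1.5,0.27,0,0,0,0],[1.5,0.27,0,0,0,0],[1.5,0.27,0,0,0,0],[1.5,0.27,0,0,0,0],[1.5,0.27,0,0,0,0],[1.5,0.27,0,0,0,0]]' && python3 -m jog '[[1.4,0.25,0,0,0,0],[1.3,0.23,0,0,0,0],[1.2,0.21,0,0,0,0],[1.2,0.21,0,0,0,0],[1.1,0.2,0,0,0,0],[1.0,0.18,0,0,0,0],[0.9,0.16,0,0,0,0],[0.8,0.14,0,0,0,0],[0.7,0.12,0,0,0,0],[0.6,0.11,0,0,0,0],[0.5,0.09,0,0,0,0],[0.4,0.07,0,0,0,0],[0.3,0.05,0,0,0,0],[0.2,0.04,0,0,0,0],[0.1,0.02,0,0,0,0],[0,0,0,0,0,0],[0,0,0,0,0,0],[0,0,0,0,0,0]]'
python3 - <<'E'
from h import *
print(env.sense()["qpos"])
a=env.get_image("scene")[100:400,120:520];w=env.get_image("wrist")
cv2.imwrite("pics/c4.png",np.hstack([cv2.resize(a,(400,300)),cv2.resize(w,(400,300))]))
E
```

```text
clock: 10.3
ee_pos: [519.8, -152.0, 271.7]
tcp_rot: [180.0, -0.0, 96.0]
force: [0.0, -0.3, -2.8]
gripper_width: 11.7
finger_force: 30.0
clock: 11.7
ee_pos: [535.5, 60.8, 271.6]
tcp_rot: [-180.0, 0.0, 96.0]
force: [0.4, 0.1, -2.9]
gripper_width: 11.8
finger_force: 30.0
clock: 13.5
ee_pos: [543.9, 177.9, 271.7]
tcp_rot: [-180.0, 0.0, 96.0]
force: [0.2, 0.2, -2.5]
gripper_width: 12.0
finger_force: 30.0
[ 1.27383515e+01 -3.75716017e+00  1.02568065e+02 -3.16280208e-03
  8.11898878e+01  6.76064433e+00]
```

View pics/c4.png

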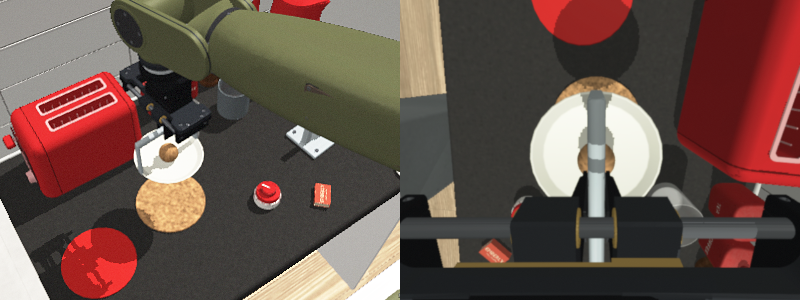

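The dish hangs over the cork mat with the ball centred and nothing displaced. Now the quarter turn, then about 1.3 cm down.

```bash
python3 -m jog '[[0,0,0,0,0,1],[0,0,0,0,0,2],[0,0,0,0,0,3],[0,0,0,0,0,4],[0,0,0,0,0,5],[0,0,0,0,0,5],[0,0,0,0,0,5],[0,0,0,0,0,5],[0,0,0,0,0,5],[0,0,0,0,0,5],[0,0,0,0,0,5]]' && python3 -m jog '[[0,0,0,0,0,5],[0,0,0,0,0,5],[0,0,0,0,0,5],[0,0,0,0,0,5],[0,0,0,0,0,5],[0,0,0,0,0,5],[0,0,0,0,0,5],[0,0,0,0,0,4],[0,0,0,0,0,3],[0,0,0,0,0,2],[0,0,0,0,0,1],[0,0,0,0,0,0],[0,0,0.1,0,0,0],[0,0,0.3,0,0,0],[0,0,0.4,0,0,0],[0,0,0.3,0,0,0],[0,0,0.2,0,0,0],[0,0,0,0,0,0],[0,0,0,0,0,0]]' && python3 -m jog '[[0,0,0,0,0,0],[0,0,0,0,0,0],[0,0,0,0,0,0],[0,0,0,0,0,0],[0,0,0,0,0,0],[0,0,0,0,0,0],[0,0,0,0,0,0],[0,0,0,0,0,0],[0,0,0,0,0,0],[0,0,0,0,0,0]]'
python3 - <<'E'
from h import *
a=env.get_image("scene");w=env.get_image("wrist");t=env.get_image("top")
cv2.imwrite("pics/top5.png",t)
cv2.imwrite("pics/c5.png",np.vstack([np.hstack([a[100:400,120:520],cv2.resize(w,(400,300))]),np.hstack([t[150:350,200:480][:, :280],cv2.resize(t[225:305,400:520],(480,200)),np.zeros((200,40,3),np.uint8)])]))
E
```

```text
clock: 14.7
ee_pos: [543.9, 178.0, 271.7]
tcp_rot: [180.0, 0.0, 50.7]
force: [-0.7, 0.7, -2.6]
gripper_width: 11.9
finger_force: 30.0
clock: 16.6
ee_pos: [543.9, 178.1, 258.6]
tcp_rot: [-180.0, 0.0, 6.0]
force: [0.1, 0.2, -2.6]
gripper_width: 11.8
finger_force: 30.0
clock: 17.6
ee_pos: [543.9, 178.1, 258.7]
tcp_rot: [-180.0, 0.0, 6.0]
force: [-0.7, -0.1, -2.6]
gripper_width: 11.6
finger_force: 30.0
```

View pics/c5.png

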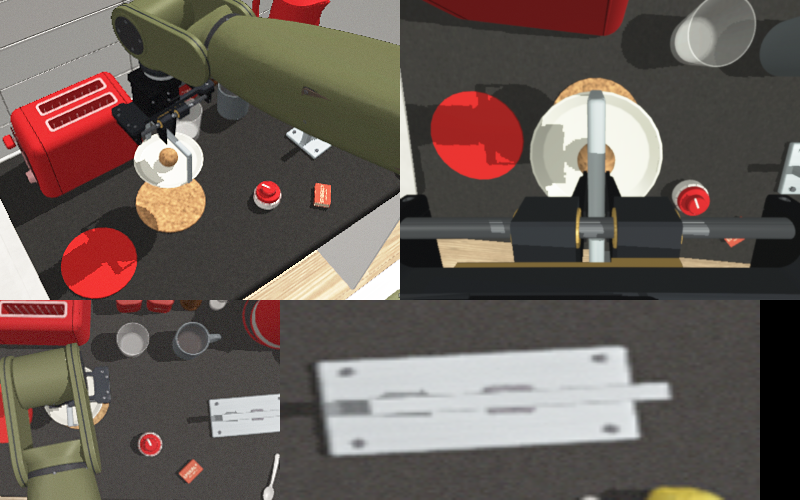

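The final picture shows the dish over the cork mat with the ball centred (wrist half, about (595,157)). The handle is square to the rail, whose foot edge is about 6° off world y, the same as the handle was at the start. The bystanders haven't moved.

```bash
python3 -c "
from rig import env
print(env.finish_job())"
```

```text
the job is handed in; nothing more can be done
None
```

I handed the job in at about 18 s: the dish is held still and level over the cork mat with about 10 cm of air under it, its handle square to the rail and the ball in its middle; `finish_job` returned no verdict.

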